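# Drop the stay and bring the curing box's cover down on a finger

## Robot

A 6-joint arm with a two-finger parallel gripper is mounted at the origin on a cart in front of the work surface, level with it; the furniture and walls round the work are solid. World frame = base frame: x ahead of the robot, y to its left, z up, the work surface at z = 0. Lengths are in m, angles in rad, forces in N, time in s.
With the tool pointing down it reaches from about 0.35 to 0.975 m from the base axis. Payload 4.9 kg.
Tool frame: the origin (TCP) lies midway between the tips of the shut fingers; the grasp point (between the pads) lies 19 mm behind it; z points along the fingers, y is the line along which they close (so a half turn about z gives the same grasp; the last joint's range is limited). The gripper opens to 85 mm and grips with 20 to 120 N. Pads are 22 mm wide; open, the fingers measure 114 mm over their backs; the gripper's body (76 mm by 85 mm) begins 54 mm behind the grasp point. The pads swing forward as they close: fully open they stand 13 mm farther back than shut.
Start: joints at [1.099, 0.053, 1.613, -0, 1.476, -0.119], TCP at [0.216, 0.586, 0.231] pointing down, gripper open.
Joint ranges: [-3.01, 3.01], [-1.01, 2.22], [0.06, 2.58], [-1.02, 4.17], [0.09, 2.62], [-3.14, 3.14]. Speed limits (rad/s): [2.57, 2.57, 3.14, 3.14, 3.14, 3.14].

## Interface

Orientations are given as a rotation vector (axis times angle).
In Python, from station import telemetry, optics, ctrl gives the robot as it stands.
- The arm moves only by the shell command python3 -m pendant 'ROWS' [FORCE]. ROWS is JSON, one flat list of numbers, 7 for each row, row after row: the turn, a rotation vector about the tool's x, y, z as a fraction of full scale, then the shift along the tool's x, y, z as a fraction of full scale, then the opening, from 0 (shut) to 1 (fully open). In form: [ax, ay, az, tx, ty, tz, fingers, ax, ay, az, tx, ty, tz, fingers, ...]. A call has 1 to 12 rows; each row is the pose to reach, as a shift and turn from the pose commanded when the call began, along the tool's axes at that moment; what a row does not reach only later rows make up. Full scale, the value 1, is 300 mm for a shift and 30 degrees for a turn. A row lasts 1/8 s, in which the tool goes at most 62.5 mm and 10.7 degrees, less where a joint would pass 70% of its speed; a pose out of reach is approached as far as the arm can. A call with a number of a shift or a turn outside -1 to 1 is refused whole. A call with a gripper value outside its range is refused whole. The fingers move at their own pace and stop on an object; FORCE is the grip in N (left out, the last holds). Time passes only in rows, so rows that repeat a pose let the fingers close. It gives the time, the measured TCP pose, the force, the opening and the grip force at its end, in the units of the state.
- telemetry.get_obs(): the state, without advancing time (a new reading comes with each control period).
- optics.get_image(name): name is "scene" or "top"; returns a dict with "image" (420x560x3 uint8, red, green, blue), "depth" (420x560 float32, m along the optical axis (not along the pixel's ray), 0 where there is no reading), "fx", "fy", "cx", "cy" (pixels), "rvec" (rotation vector, rad) and "tvec" (3), from world to camera coordinates, as OpenCV has them. Camera axes: x right, y down, z forward; pixel columns grow to the right and rows downward; lengths in m; the calibration is good to about 2 mm. A picture is of the moment at which its call begins.
- ctrl.finish_job(): hands the job in; it is judged then, once.
The state is a dict: "t": time; "q": joint angles; "dq": joint speeds; "effort": joint torques, N m; "tool_pos": TCP position; "tool_rot": TCP orientation; "contact_force": force on the tool from outside, world axes, zero at the start; "wrist_torque": the same for the moment, N m; "opening": finger opening in m; "grip_force": force on a finger pad.
Only numpy, scipy, OpenCV 4.12 (cv2) and the standard library are available. Lean on these libraries where they do the work, as an engineer would, in place of code of your own. Each camera call takes 0.05 s, during which the arm holds its last target. There are 200 camera calls.

## Task

Close the curing box without jolting the bush and puck standing in it, using only your fingertips and gripping nothing. From the front, raise the cover on a finger under its front lip just until the side stay falls clear, carry the freed cover down on that finger so that it never drops, then, once it rests on its catch, press its front edge down until the catch snaps and the cover is fully shut; let go and leave everything else where it stands.

Things in the scene. Friction and masses are not known exactly. Their poses are not given: they have to be found in the camera images.
- curing_box: White sheet-metal bench curing box, 184 (x) x 220 (y) x 80 mm high, open on top under a hinged cover, fixed to the desk. Origin: centre of its underside on the desk; x points from its front to its hinge side, y to its left, z up. The front (-x face, at x = -92 mm) carries a switch and a knob that stand out at most 14 mm, all below z = 52 mm. Walls 4 mm thick, inner floor at z = 10 mm.
- cover (a joint): Cover angle, rad: 0 shut (level), growing as the front lip rises, stop at 1.12. It stands only on the stay (at about 0.83, as at the start) and otherwise falls. Raised by 0.05 to 0.09 it is off the stay. Coming down it rests on a spring catch at about 0.08 (lip 16 mm proud); some 4 to 6 N down on the front edge pushes it through, it snaps to 0 and stays. It weighs 0.35 kg, 1.7 N at the lip.
- cover_lip (a point): Middle of the lower front edge of the cover's lip, moving with the cover; 204 mm from the hinge line in the plane of the cover's underside. The cover is 5 mm thick and 224 mm wide (y), grey frame with an amber window; a frame rail 50 mm deep runs along the front. When shut the lip stands 20 mm out beyond the box's front wall, its underside at z = 80 mm above the desk, its top at 85 mm, so a fingertip fits beneath it.
- cover_hinge (a point): Middle of the cover's hinge line, which runs along the box's y, at x = +92 mm, z = 80 mm in the box's frame, in the plane of the cover's underside.
- cover_stay (a joint): Angle of the stay, rad: a steel rod 118 mm long, 6 mm thick, pivoted outside the box's right wall (box frame x = +29, y = -118, z = 58 mm). 1.34 at the start: its free end stands in a keeper 12 mm deep on the right edge of the cover and props it. When the cover is raised the rod drops forward by its own weight to 0, lying level along the side of the box.
- stay_tip (a point): Centre of the stay's free end, a ball of 8 mm.
- bush_centre (a point): Brass flanged bush, 31 mm across and 29 mm high, standing loose on the puck inside the box; point at its centre, half-way up.
- puck_centre (a point): Plain aluminium puck, 36 mm across and 22 mm high, standing loose on the box's inner floor; point at its centre, half-way up.
- gear: Light grey gear wheel lying on the desk, 49 mm across, 18 mm high; origin in the middle of the underside. Bystander.
- screwdriver: Yellow screwdriver lying on the desk, 150 mm long, 24 mm high; origin in the middle of the underside. Bystander.
- v_block: Steel V-block on the desk, 50 x 44 x 24 mm; origin in the middle of the underside. Bystander.

How it is judged:
On the way, in this order (a step that is already met when the one before it is completed fails the run):
1. the stay has fallen clear while the cover is held up (value of joint cover_stay below 0.15 rad and value of joint cover above 0.65 rad), for 0.1 s.
2. the cover has been brought down onto its catch, slowly (value of joint cover below 0.12 rad and velocity of joint cover above -0.6 rad/s), for 0.1 s.
At the end, for the whole second after the job is handed in: The cover is fully shut, snapped in its catch (within 0.015 rad, 3 mm at the lip) and at rest; the stay lies down along the box (below 0.1 rad); the puck and the bush on it still stand within 6 mm of where they were (value of joint cover below 0.015 rad and velocity of joint cover between -0.05 and 0.05 rad/s and value of joint cover_stay below 0.1 rad and distance of each of puck_centre, bush_centre from where it was at the start of the episode below 0.006 m); the robot touches nothing.
It fails at once if the cover drops: it swings down faster than 2.2 rad/s (0.45 m/s at the lip) before it is on its catch (value of joint cover above 0.1 rad and velocity of joint cover below -2.2 rad/s).
It fails at once if the raised cover is gripped or wrenched (over 10 N on it) instead of being carried on a finger (value of joint cover above 0.15 rad and contact force between any of the fingers, the arm and cover above 10 N).
It fails at once if the stay is pushed by the robot (contact force between any of the fingers, the arm and cover_stay above 1 N).
It fails at once if the bush or the puck is moved, touched or lifted (distance of any of puck_centre, bush_centre from where it was at the start of the episode above 0.008 m or contact force between any of the fingers, the arm and bush above 0.5 N or contact force between any of the fingers, the arm and puck above 0.5 N).
It fails at once if something lying beside the box is displaced (distance of any of gear, screwdriver, v_block from where it was at the start of the episode above 0.025 m).
It also fails if it takes over 48 s, if anything falls off the work surface, if the arm or the gripper's body presses on something with over 40 N, if the wrist force passes 120 N, or if a joint passes its speed limit or range.

## Working session

There is one attempt and no reset: what is moved stays moved. The work goes in short steps, Python scripts to look and compute and a shell command to move; the robot and the scene stay as the last step left them, time stands still between calls to the robot, and variables do not carry over. Pictures are saved under pics/ and viewed, at most 10 in all, crops included, and the job is handed in when it is done.

```bash
mkdir -p pics; cat > h.py <<'E'
import numpy as np, cv2
from station import telemetry, optics, ctrl
def grab(n):
    d=optics.get_image(n); R=cv2.Rodrigues(np.array(d['rvec'],float))[0]; t=np.array(d['tvec'],float).ravel()
    v,u=np.mgrid[0:420,0:560]; z=d['depth']
    P=np.stack([(u-d['cx'])/d['fx']*z,(v-d['cy'])/d['fy']*z,z],-1)
    d['W']=(P-t)@R; d['R']=R;d['t']=t
    return d
def proj(d,p):
    c=np.atleast_2d(p)@d['R'].T+d['t']; return np.c_[c[:,0]/c[:,2]*d['fx']+d['cx'],c[:,1]/c[:,2]*d['fy']+d['cy']]
E
python3 - <<'E'
from h import *
for n in('scene','top'):
    d=grab(n); cv2.imwrite(f'pics/{n}0.png',d['image'][:,:,::-1]); np.savez(f'{n}0.npz',W=d['W'],I=d['image'],z=d['depth'])
    print(n,-d['R'].T@d['t'],d['R'][2],d['fx'])
print(telemetry.get_obs())
E
```

```text
scene [ 0.07807511 -0.7384387   0.86451828] [ 0.41574397  0.60498869 -0.67907705] 479.5292214333234
top [ 0.52392898 -0.0389953   1.02093374] [ 0.07388888  0.01664908 -0.9971275 ] 416.5599642162935
{'t': 0.1, 'q': array([ 1.09902039e+00,  5.33003637e-02,  1.61414297e+00, -1.55599805e-05,
        1.47603367e+00, -1.18983959e-01]), 'dq': array([ 6.77896683e-04, -1.75774399e-03, -2.59294720e-03,  3.01393847e-04,
        7.97612693e-04, -5.07414754e-05]), 'effort': array([ 2.53773800e-05, -3.94904423e+01, -3.71362209e+01, -1.00563432e-04,
        3.94652569e-03, -2.37585687e-05]), 'tool_pos': array([0.21568406, 0.58600036, 0.23018827]), 'tool_rot': array([-5.51198776e-01, -3.09231678e+00,  2.83833789e-03]), 'contact_force': array([ 0.02709795, -0.84560128, -0.22799164]), 'wrist_torque': array([-0.02894657, -0.01939187,  0.03525375]), 'grip_force': 0.0, 'opening': 0.08541658309072947}
```

View pics/scene0.png

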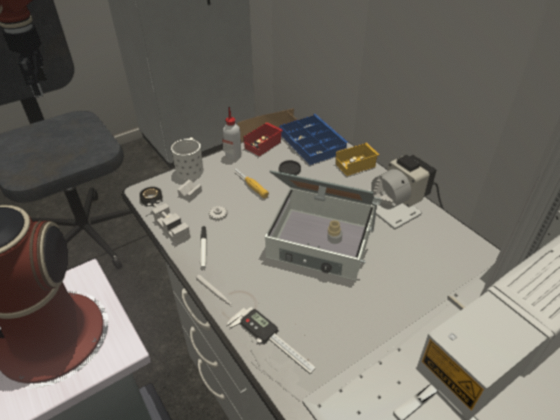

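View pics/top0.png

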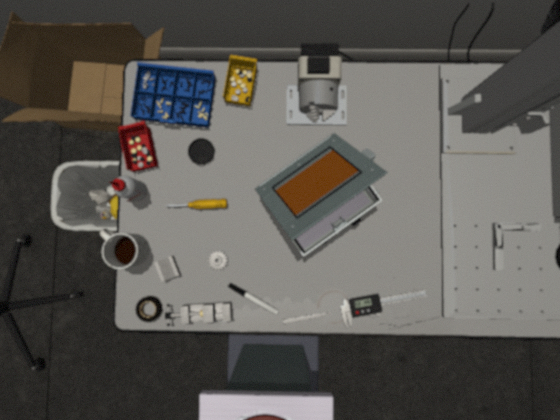

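The top view shows the box at about (320,195), with its front wall running from (305,253) to (380,200), facing lower right (-x,-y). The cover is raised, with its lip over the box. In the scene view the box is near (320,235), the stay is on its right at about (372,215), and the bush is at (334,230).

```bash
python3 - <<'E'
from h import *
d=np.load('top0.npz');W=d['W'];I=d['I'].astype(int)
v,u=np.mgrid[0:420,0:560]
roi=(u>250)&(u<392)&(v>130)&(v<262)&(d['z']>0)
def rect(m,n):
    p=W[m][:,:2]; r=cv2.minAreaRect((p*1000).astype(np.float32)); print(n,m.sum(),r); print(cv2.boxPoints(r).round(0).tolist())
z=W[...,2]
print(np.histogram(z[roi],bins=np.arange(-.02,.3,.02)))
cov=roi&(z>.1)&(z<.26)
n,l,st,c=cv2.connectedComponentsWithStats(cov.astype(np.uint8)); k=1+np.argmax(st[1:,4]); cov=l==k
P=W[cov]; 
for _ in range(4):
    c=np.median(P,0) if _==0 else P.mean(0); nn=np.linalg.svd(P-c,full_matrices=False)[2][2]; nn*=np.sign(nn[2]); r=(P-c)@nn; P=P[abs(r)<max(.004,2*r.std()*.7)]
print('plane',nn,c,'tilt',np.arccos(nn[2]),'yaw',np.degrees(np.arctan2(nn[1],nn[0])),len(P),r.std())
yaw=np.arctan2(-nn[1],-nn[0])
for yaw in (yaw,):
  ex=np.array([np.cos(yaw),np.sin(yaw),0]);ey=np.array([-ex[1],ex[0],0]); s=np.cross(ey,nn)
  print('yaw',np.degrees(yaw),'ey range',np.percentile(P@ey,[0,.5,50,99.5,100]),'ex',np.percentile(P@ex,[0,.5,99.5,100]),'z',np.percentile(P[:,2],[0,.5,99.5,100]))
rect(roi&(z>.07)&(z<.09)&(I.min(-1)>110),'rim')
rect(roi&(z>.03),'all')
E
```

```text
(array([6492, 4190,   69,  130,  464,  728,  786,  783,  849,  986,  958,
       1068,  909,    0,    0]), array([-0.02,  0.  ,  0.02,  0.04,  0.06,  0.08,  0.1 ,  0.12,  0.14,
        0.16,  0.18,  0.2 ,  0.22,  0.24,  0.26,  0.28]))
plane [0.59553586 0.43316352 0.67654003] [ 0.63207343 -0.11282272  0.17309907] tilt 0.8277423513125077 yaw 36.030301365299486 6070 0.0011600023443218222
yaw -143.96969863470053 ey range [0.34979438 0.35099541 0.46311014 0.58383404 0.58948365] ex [-0.51548579 -0.51216176 -0.38828572 -0.38714282] z [0.100005   0.10081863 0.23397799 0.23538144]
rim 365 ((624.7680053710938, -117.32525634765625), (191.1914825439453, 220.0623016357422), 35.810752868652344)
[[483.0, -84.0], [612.0, -262.0], [767.0, -151.0], [638.0, 28.0]]
all 7694 ((623.5779418945312, -127.21461486816406), (204.73338317871094, 239.86334228515625), 35.902870178222656)
[[470.0, -90.0], [611.0, -284.0], [777.0, -164.0], [636.0, 30.0]]
```

```bash
cat >> h.py <<'E'
from scipy.spatial.transform import Rotation as Ro
C=np.array([.6215,-.1202,0]); YAW=np.radians(36.)
EX=np.array([np.cos(YAW),np.sin(YAW),0]);EY=np.array([-EX[1],EX[0],0])
B=lambda x,y,z: C+x*EX+y*EY+np.array([0,0,z])
def ori(psi,p):  # tool z azimuth psi, pitched p below level, tool x up
    psi,p=np.radians([psi,p]); z=np.array([np.cos(psi)*np.cos(p),np.sin(psi)*np.cos(p),-np.sin(p)]); y=np.array([np.sin(psi),-np.cos(psi),0])
    return Ro.from_matrix(np.c_[np.cross(y,z),y,z])
def step(pt,Rt=None,maxang=29):
    o=telemetry.get_obs(); R=Ro.from_rotvec(o['tool_rot']); p=o['tool_pos']
    rv=(R.inv()*(Rt or R)).as_rotvec(degrees=True); a=np.linalg.norm(rv); rv*=min(1,maxang/max(a,1e-9))
    print('ang',a.round(1),'TURN',(rv/30).round(3),'SHIFT',(R.inv().apply(np.array(pt)-p)/.3).round(4),'rad',np.hypot(*p[:2]).round(3),'t',o['t'],'p',p.round(4),'q',np.round(o['q'],2),'F',o['contact_force'].round(2))
E
python3 -c "
from h import *
o=ori(36,20);print(B(-.12,.02,.3),B(-.2,.02,.3)); step([.42,.42,.33],o)"
```

```text
[ 0.51266226 -0.17455389  0.3       ] [ 0.4479409  -0.22157671  0.3       ]
ang 134.7 TURN [-0.53   0.284  0.757] SHIFT [-0.8302 -0.2846 -0.3323] rad 0.624 t 0.1 p [0.2157 0.586  0.2302] q [ 1.1   0.05  1.61 -0.    1.48 -0.12] F [ 0.03 -0.85 -0.23]
```

```bash
python3 -m pendant '[0,0,0.3,-0.3,-0.1,-0.33,0, 0,0,0.6,-0.6,-0.2,-0.33,0, 0,0,1,-0.83,-0.28,-0.33,0, 0,0,1,-0.83,-0.28,-0.33,0, 0,0,1,-0.83,-0.28,-0.33,0, 0,0,1,-0.83,-0.28,-0.33,0]'
python3 -c "
from h import *
step([.54,.19,.33],ori(36,20))"
```

```text
t: 0.85
tool_pos: [0.4225, 0.42, 0.3306]
tool_rot: [1.339, 2.842, 0.0]
contact_force: [-0.6, 0.2, 0.3]
opening: 0.0001
grip_force: 0.0
ang 111.7 TURN [-0.488  0.459  0.697] SHIFT [-0.8405 -0.1862  0.002 ] rad 0.596 t 0.85 p [0.4225 0.42   0.3306] q [ 0.66 -0.06  1.56 -0.    1.64 -0.03] F [-0.62  0.17  0.3 ]
```

Works as modelled. Continue turning.

```bash
python3 -m pendant '[0,0,0.3,-0.2,-0.02,0,0, 0,0,0.6,-0.4,-0.07,0,0, 0,0,1,-0.6,-0.13,0,0, 0,0,1,-0.84,-0.19,0,0, 0,0,1,-0.84,-0.19,0,0]'
python3 -c "
from h import *
step(B(-.17,.02,.33),ori(36,20))"
```

```text
t: 1.48
tool_pos: [0.5384, 0.1895, 0.3293]
tool_rot: [-2.027, -2.399, 0.002]
contact_force: [-0.8, 1.4, -0.3]
opening: -0.0
grip_force: 0.0
ang 91.8 TURN [-0.408  0.657  0.581] SHIFT [-1.2563 -0.4363 -0.0015] rad 0.571 t 1.475 p [0.5384 0.1895 0.3293] q [ 0.21 -0.11  1.62 -0.    1.64  0.04] F [-0.79  1.36 -0.31]
```

```bash
python3 -m pendant '[-0.13,0.21,0.19,-0.2,-0.08,0,0, -0.26,0.42,0.38,-0.4,-0.15,0,0, -0.4,0.65,0.58,-0.6,-0.22,0,0, -0.4,0.65,0.58,-0.7,-0.25,0,0, -0.4,0.65,0.58,-0.7,-0.25,0,0]'
python3 -c "
from h import *
step(B(-.2,.02,.33),ori(36,20))"
```

```text
t: 2.1
tool_pos: [0.4995, -0.0291, 0.3297]
tool_rot: [-2.237, -1.943, -0.568]
contact_force: [0.2, 0.5, 0.5]
opening: 0.0006
grip_force: 0.0
ang 63.0 TURN [-0.408  0.658  0.579] SHIFT [-0.6127 -0.061  -0.2491] rad 0.5 t 2.1 p [ 0.4995 -0.0291  0.3297] q [-0.43 -0.39  1.88  0.4   1.61 -0.27] F [0.21 0.49 0.47]
```

```bash
python3 -m pendant '[-0.13,0.21,0.19,-0.2,-0.02,-0.08,0, -0.26,0.42,0.38,-0.4,-0.04,-0.16,0, -0.4,0.65,0.58,-0.61,-0.06,-0.25,0, -0.4,0.65,0.58,-0.61,-0.06,-0.25,0, -0.4,0.65,0.58,-0.61,-0.06,-0.25,0]'
python3 -c "
from h import *
step(B(-.2,.02,.33),ori(36,20))"
```

```text
t: 2.72
tool_pos: [0.45, -0.2193, 0.3313]
tool_rot: [-2.298, -1.412, -1.062]
contact_force: [-0.5, 0.5, 0.4]
opening: 0.0002
grip_force: 0.0
ang 34.4 TURN [-0.414  0.658  0.575] SHIFT [-0.0098 -0.0026 -0.0041] rad 0.501 t 2.725 p [ 0.45   -0.2193  0.3313] q [-1.01 -0.29  1.89  0.76  1.76 -0.48] F [-0.49  0.52  0.36]
```

```bash
python3 -m pendant '[-0.13,0.22,0.19,0,0,0,0, -0.27,0.44,0.38,0,0,0,0, -0.41,0.66,0.58,0,0,0,0, -0.41,0.66,0.58,0,0,0,0, -0.41,0.66,0.58,0,0,0,0]'
python3 -c "
from h import *
step(B(-.11,.02,.195),ori(36,20))"
```

```text
t: 3.35
tool_pos: [0.4502, -0.2187, 0.3326]
tool_rot: [-2.23, -0.833, -1.475]
contact_force: [1.2, 0.6, 0.1]
opening: 0.0001
grip_force: 0.0
ang 5.6 TURN [-0.082  0.125  0.111] SHIFT [-0.304   0.0035  0.4483] rad 0.501 t 3.35 p [ 0.4502 -0.2187  0.3326] q [-1.15 -0.33  2.07  1.11  1.73 -0.3 ] F [1.22 0.61 0.06]
```

```bash
python3 -m pendant '[-0.08,0.12,0.11,-0.15,0,0.1,0, -0.08,0.12,0.11,-0.3,0,0.2,0, -0.08,0.12,0.11,-0.3,0,0.35,0, -0.08,0.12,0.11,-0.3,0,0.45,0, -0.08,0.12,0.11,-0.3,0,0.45,0, -0.08,0.12,0.11,-0.3,0,0.45,0]'
python3 - <<'E'
from h import *
d=grab('scene'); np.savez('s1.npz',I=d['image']);cv2.imwrite('pics/s1.png',cv2.resize(d['image'][140:320,220:440,::-1],None,fx=3,fy=3))
step(B(-.05,.02,.2),ori(36,20))
E
```

```text
t: 4.1
tool_pos: [0.5207, -0.1688, 0.1962]
tool_rot: [-2.207, -0.715, -1.543]
contact_force: [-0.4, -0.6, -0.3]
opening: -0.0005
grip_force: 0.0
ang 0.2 TURN [ 0.005  0.002 -0.002] SHIFT [ 0.0811 -0.0016  0.1853] rad 0.547 t 4.15 p [ 0.5205 -0.1693  0.1962] q [-0.98 -0.13  2.19  1.24  1.44 -0.47] F [0.82 0.14 0.55]
```

View pics/s1.png

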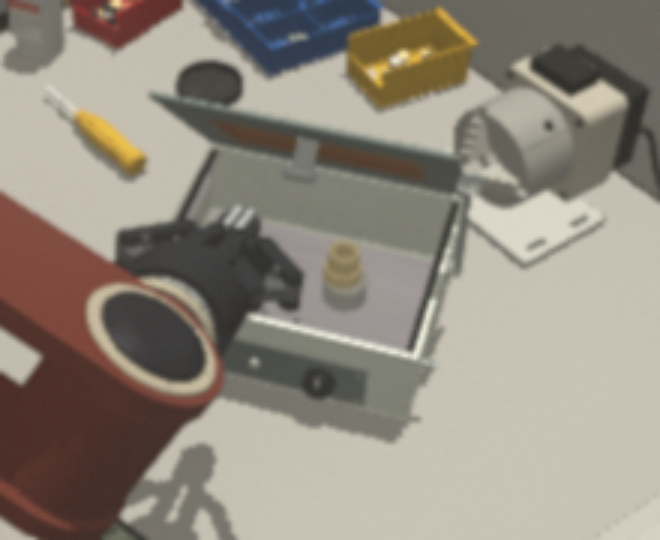

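The view shows the gripper in front of the box with the cover still up on the stay. A catch tongue hangs mid-lip, at crop (300,155), so I'll work at y_b = +0.06, to the left of it.

```bash
python3 -m pendant '[0,0,0,0,-0.135,0,0, 0,0,0,0.04,-0.135,0.1,0, 0,0,0,0.076,-0.135,0.17,0, 0,0,0,0.076,-0.135,0.17,0, 0,0,0,0.076,-0.135,0.17,0]'
cat >> h.py <<'E'
def arc(r,th):  # TCP so that the upper tip edge is on the underside at radius r, angle th; box (x,z)
    a=np.radians(20); return np.array([.092-r*np.cos(th)-.011*np.sin(a), .08+r*np.sin(th)-.011*np.cos(a)])
def rows(r,ths,y=.06,dn=0):
    o=telemetry.get_obs(); R=Ro.from_rotvec(o['tool_rot'])
    for th in ths:
        x,z=arc(r,th); print(th,(R.inv().apply(B(x,y,z)-o['tool_pos'])/.3).round(4))
E
python3 -c "
from h import *
step(B(-.055,.06,.2),ori(36,20)); rows(.193,[.78,.8,.83,.86,.9])"
```

```text
t: 4.78
tool_pos: [0.5413, -0.104, 0.1993]
tool_rot: [-2.208, -0.711, -1.544]
contact_force: [1.0, 0.5, -0.1]
opening: 0.0001
grip_force: 0.0
ang 0.3 TURN [ 0.006  0.002 -0.006] SHIFT [0.0025 0.0009 0.0002] rad 0.551 t 4.775 p [ 0.5413 -0.104   0.1993] q [-0.84 -0.22  2.25  1.3   1.33 -0.41] F [ 0.99  0.55 -0.08]
0.78 [0.0263 0.0008 0.013 ]
0.8 [0.038  0.0007 0.0184]
0.83 [0.0552 0.0006 0.0271]
0.86 [0.0722 0.0005 0.0363]
0.9 [0.0944 0.0004 0.0493]
```

```bash
python3 -m pendant '[0,0,0,0.013,0,0.007,0, 0,0,0,0.026,0,0.013,0, 0,0,0,0.033,0,0.016,0, 0,0,0,0.04,0,0.02,0, 0,0,0,0.047,0,0.023,0, 0,0,0,0.054,0,0.027,0, 0,0,0,0.058,0,0.029,0, 0,0,0,0.063,0,0.032,0, 0,0,0,0.068,0,0.034,0, 0,0,0,0.072,0,0.036,0, 0,0,0,0.072,0,0.036,0]'
python3 -c "
from h import *
step(B(-.055,.06,.2)); rows(.193,[.86,.88,.9,.92,.94,.95])"
```

```text
t: 6.15
tool_pos: [0.5557, -0.0928, 0.2152]
tool_rot: [-2.208, -0.71, -1.542]
contact_force: [-0.4, -0.9, -0.6]
opening: 0.0001
grip_force: 0.5
ang 0.0 TURN [0. 0. 0.] SHIFT [-0.0681  0.0031 -0.0384] rad 0.563 t 6.15 p [ 0.5557 -0.0928  0.2152] q [-0.8  -0.23  2.23  1.3   1.3  -0.37] F [-0.39 -0.94 -0.64]
0.86 [ 0.0015  0.0027 -0.0024]
0.88 [0.0127 0.0027 0.004 ]
0.9 [0.0238 0.0026 0.0106]
0.92 [0.0347 0.0026 0.0175]
0.94 [0.0454 0.0025 0.0245]
0.95 [0.0507 0.0025 0.0281]
```

```bash
python3 -m pendant '[0,0,0,0.004,0,0.001,0, 0,0,0,0.007,0,0.002,0, 0,0,0,0.01,0,0.003,0, 0,0,0,0.013,0,0.004,0, 0,0,0,0.016,0,0.006,0, 0,0,0,0.019,0,0.008,0, 0,0,0,0.022,0,0.0095,0, 0,0,0,0.025,0,0.011,0, 0,0,0,0.025,0,0.011,0]'
cat >> h.py <<'E'
def cover(n='top'):
    d=grab(n); w=d['W']-C; X=np.stack([w@EX,w@EY,w[...,2]],-1)
    m=(d['depth']>0)&(X[...,1]>-.11)&(X[...,1]<.11)&(X[...,0]<.09)&(X[...,0]>-.13)
    P=X[m]; al=np.arctan2(P[:,2]-.08,.092-P[:,0]); r=np.hypot(P[:,2]-.08,.092-P[:,0])
    k=(r>.06)&(r<.21); al=al[k]; r=r[k]; th=al-np.arcsin(.005/r)   # top face lies 5 mm above the hinge plane
    h,e=np.histogram(th,bins=np.arange(-.1,1.3,.02)); i=h.argmax(); s=th[abs(th-e[i]-.01)<.03]
    print('cover th',np.median(s).round(4),len(s)); return d,X
E
python3 - <<'E'
from h import *
cover('top'); d,X=cover('scene')
cv2.imwrite('pics/s2.png',cv2.resize(d['image'][140:320,220:440,::-1],None,fx=3,fy=3))
step(B(-.055,.06,.2)); rows(.193,[.88,.9,.92,.94,.95])
E
```

```text
t: 7.28
tool_pos: [0.5603, -0.0895, 0.2214]
tool_rot: [-2.207, -0.71, -1.543]
contact_force: [-1.2, 0.4, -1.0]
opening: 0.0001
grip_force: 0.4
cover th 0.8848 4668
cover th 0.8564 1105
ang 0.0 TURN [0. 0. 0.] SHIFT [-0.0938  0.0029 -0.0492] rad 0.567 t 7.375 p [ 0.5603 -0.0896  0.2214] q [-0.79 -0.24  2.23  1.3   1.29 -0.35] F [-1.25 -0.04 -1.26]
0.88 [-0.0129  0.0024 -0.0068]
0.9 [-0.0019  0.0024 -0.0001]
0.92 [0.009  0.0023 0.0067]
0.94 [0.0198 0.0022 0.0138]
0.95 [0.0251 0.0022 0.0174]
```

View pics/s2.png

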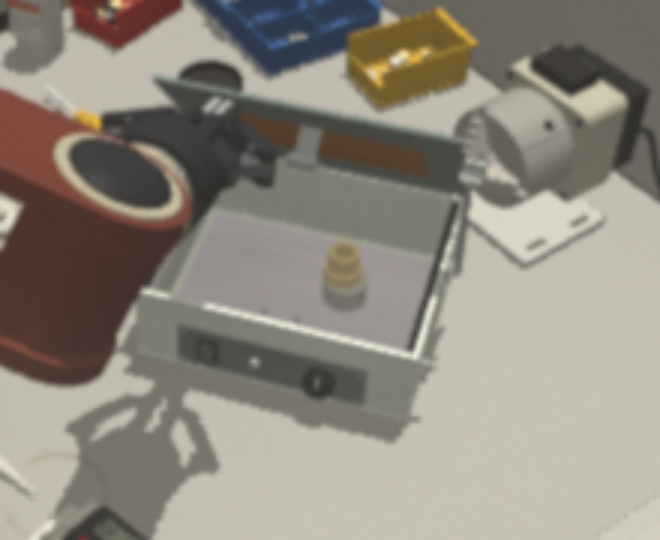

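The cover is up and riding on the fingers at crop (260,165). The stay is still standing at about (460,215), so I'll raise it a little more and check the stay by depth.

```bash
cat >> h.py <<'E'
def stay(X):
    m=(X[...,1]<-.111)&(X[...,1]>-.128)&(X[...,2]<.15)&(X[...,0]>-.02)&(X[...,0]<.035)
    print('standing',(m&(X[...,2]>.095)).sum())
    m=(X[...,1]<-.1135)&(X[...,1]>-.126)&(abs(X[...,2]-.06)<.008)&(X[...,0]>-.095)&(X[...,0]<.0); print('lying',m.sum())
E
python3 - <<'E'
from h import *
for n in('scene','top'):
  w=np.load(n+'0.npz')['W']-C; stay(np.stack([w@EX,w@EY,w[...,2]],-1))
E
python3 -m pendant '[0,0,0,0.004,0,0.002,0, 0,0,0,0.007,0,0.004,0, 0,0,0,0.01,0,0.007,0, 0,0,0,0.013,0,0.009,0, 0,0,0,0.016,0,0.011,0, 0,0,0,0.016,0,0.011,0]'
python3 - <<'E'
from h import *
cover('top'); d,X=cover('scene'); stay(X); d,X=cover('top'); stay(X)
step(B(-.055,.06,.2)); rows(.193,[.9,.92,.94,.96])
E
```

```text
standing 32
lying 3
standing 0
lying 3
t: 8.12
tool_pos: [0.5643, -0.0869, 0.2249]
tool_rot: [-2.207, -0.71, -1.543]
contact_force: [-0.4, -0.1, -0.1]
opening: 0.0004
grip_force: 0.4
cover th 0.9145 4473
cover th 0.8869 1231
standing 0
lying 38
cover th 0.9141 4491
standing 0
lying 71
ang 0.0 TURN [0. 0. 0.] SHIFT [-0.1098  0.0026 -0.0601] rad 0.571 t 8.275 p [ 0.5642 -0.0869  0.2248] q [-0.78 -0.24  2.22  1.31  1.28 -0.34] F [-0.93 -0.79  0.18]
0.9 [-0.018   0.0021 -0.011 ]
0.92 [-0.0071  0.002  -0.0042]
0.94 [0.0037 0.0019 0.0029]
0.96 [0.0143 0.0019 0.0102]
```

The stay has dropped: no standing points are left and its lying points are seen in both views. The cover is on the finger at 0.914 rad. Now I'll work out the descent.

```bash
python3 -c "
from h import *
rows(.194,[.9,.86,.82,.78,.74,.7,.66,.62,.58,.54,.5])"
```

```text
0.9 [-0.0162  0.0021 -0.0138]
0.86 [-0.0385  0.0022 -0.0269]
0.82 [-0.0614  0.0023 -0.0391]
0.78 [-0.0846  0.0024 -0.0504]
0.74 [-0.1084  0.0026 -0.0607]
0.7 [-0.1325  0.0027 -0.07  ]
0.66 [-0.1569  0.0028 -0.0784]
0.62 [-0.1817  0.0029 -0.0858]
0.58 [-0.2068  0.0031 -0.0922]
0.54 [-0.2321  0.0032 -0.0976]
0.5 [-0.2576  0.0033 -0.102 ]
```

```bash
python3 -m pendant '[0,0,0,-0.008,0,-0.006,0, 0,0,0,-0.025,0,-0.018,0, 0,0,0,-0.045,0,-0.03,0, 0,0,0,-0.065,0,-0.041,0, 0,0,0,-0.085,0,-0.0505,0, 0,0,0,-0.108,0,-0.0605,0, 0,0,0,-0.1325,0,-0.07,0, 0,0,0,-0.157,0,-0.078,0, 0,0,0,-0.182,0,-0.086,0, 0,0,0,-0.207,0,-0.092,0, 0,0,0,-0.22,0,-0.095,0, 0,0,0,-0.226,0,-0.096,0]'
python3 -c "
from h import *
cover('top'); step(B(-.055,.06,.2))
rows(.195,[.5,.46,.42,.38,.34,.3,.26,.22,.18,.14,.1])"
```

```text
t: 9.78
tool_pos: [0.5232, -0.1162, 0.1707]
tool_rot: [-2.207, -0.71, -1.543]
contact_force: [0.2, -1.0, -0.3]
opening: -0.0005
grip_force: 0.6
cover th 0.5343 5966
ang 0.0 TURN [0. 0. 0.] SHIFT [0.1175 0.0028 0.0359] rad 0.536 t 9.825 p [ 0.5232 -0.1162  0.1706] q [-0.9  -0.17  2.27  1.29  1.36 -0.49] F [-0.62 -0.34 -2.07]
0.5 [-0.0298  0.0036 -0.0093]
0.46 [-0.0556  0.0037 -0.0127]
0.42 [-0.0815  0.0038 -0.015 ]
0.38 [-0.1074  0.004  -0.0163]
0.34 [-0.1334  0.0041 -0.0166]
0.3 [-0.1594  0.0042 -0.0158]
0.26 [-0.1853  0.0043 -0.014 ]
0.22 [-0.2112  0.0044 -0.0111]
0.18 [-0.2369  0.0045 -0.0073]
0.14 [-0.2624  0.0046 -0.0024]
0.1 [-0.2877  0.0047  0.0036]
```

```bash
python3 -m pendant '[0,0,0,-0.012,0,-0.004,0, 0,0,0,-0.03,0,-0.009,0, 0,0,0,-0.05,0,-0.013,0, 0,0,0,-0.07,0,-0.016,0, 0,0,0,-0.09,0,-0.018,0, 0,0,0,-0.11,0,-0.02,0, 0,0,0,-0.13,0,-0.021,0, 0,0,0,-0.15,0,-0.021,0, 0,0,0,-0.17,0,-0.02,0, 0,0,0,-0.19,0,-0.019,0, 0,0,0,-0.205,0,-0.017,0, 0,0,0,-0.21,0,-0.017,0]'
python3 -c "
from h import *
d,X=cover('top'); step(B(-.055,.06,.2)); stay(X)
rows(.197,[.22,.18,.14,.1,.06,.02])"
```

```text
t: 11.32
tool_pos: [0.5017, -0.1315, 0.1132]
tool_rot: [-2.207, -0.709, -1.543]
contact_force: [0.7, -1.0, -1.2]
opening: -0.0001
grip_force: 0.6
cover th 0.2159 6063
ang 0.0 TURN [0. 0. 0.] SHIFT [0.3275 0.0028 0.0527] rad 0.519 t 11.375 p [ 0.5017 -0.1314  0.1131] q [-0.96 -0.04  2.29  1.28  1.37 -0.64] F [ 0.09  0.57 -1.74]
standing 28
lying 0
0.22 [-0.002   0.0045 -0.001 ]
0.18 [-0.028   0.0046  0.0029]
0.14 [-0.0538  0.0047  0.0079]
0.1 [-0.0793  0.0048  0.0139]
0.06 [-0.1046  0.0049  0.0209]
0.02 [-0.1297  0.005   0.0289]
```

```bash
python3 -m pendant '[0,0,0,-0.012,0,0.001,0, 0,0,0,-0.026,0,0.002,0, 0,0,0,-0.04,0,0.004,0, 0,0,0,-0.053,0,0.007,0, 0,0,0,-0.066,0,0.009,0, 0,0,0,-0.079,0,0.013,0, 0,0,0,-0.09,0,0.015,0, 0,0,0,-0.1,0,0.018,0, 0,0,0,-0.11,0,0.02,0, 0,0,0,-0.12,0,0.023,0, 0,0,0,-0.13,0,0.025,0, 0,0,0,-0.14,0,0.027,0]'
python3 -c "
from h import *
d,X=cover('top'); step(B(-.055,.06,.2))
rows(.197,[.1,.06,.02])"
```

```text
t: 12.88
tool_pos: [0.4962, -0.1353, 0.0711]
tool_rot: [-2.207, -0.71, -1.543]
contact_force: [-0.2, 0.3, -0.3]
opening: 0.0
grip_force: 0.0
cover th 0.0735 5878
ang 0.0 TURN [0. 0. 0.] SHIFT [0.4682 0.0033 0.0253] rad 0.514 t 12.925 p [ 0.496  -0.1351  0.0707] q [-0.98  0.07  2.28  1.29  1.35 -0.75] F [-0.34  0.06 -0.17]
0.1 [ 0.0614  0.0054 -0.0135]
0.06 [ 0.036   0.0055 -0.0065]
0.02 [0.011  0.0056 0.0016]
```

The cover rests on its catch at 0.074 rad and the finger is free below it. Next I'll back out and go up.

```bash
python3 -m pendant '[0,0,0,-0.03,0,-0.07,0, 0,0,0,-0.06,0,-0.16,0, 0,0,0,-0.09,0,-0.25,0, 0,0,0,-0.09,0,-0.25,0, 0,0,0,0.05,0.03,-0.3,0, 0,0,0,0.19,0.07,-0.35,0, 0,0,0,0.19,0.07,-0.35,0, 0,0,0,0.19,0.07,-0.35,0]'
python3 -c "
from h import *
d,X=cover('top'); o=ori(36,20)
step(B(-.1,.04,.135),o)
step(B(-.1,.04,.112),o);step(B(-.1,.04,.09),o)"
```

```text
t: 13.92
tool_pos: [0.4445, -0.1979, 0.1601]
tool_rot: [-2.207, -0.711, -1.541]
contact_force: [-0.1, -0.8, -2.0]
opening: 0.0001
grip_force: 0.0
cover th 0.0734 5814
ang 0.3 TURN [ 0.001  0.001 -0.011] SHIFT [0.0247 0.0049 0.3063] rad 0.486 t 13.975 p [ 0.4443 -0.1976  0.1595] q [-1.17 -0.12  2.25  1.16  1.56 -0.59] F [ 0.07  0.57 -0.57]
ang 0.3 TURN [ 0.001  0.001 -0.011] SHIFT [-0.0473  0.0054  0.3325] rad 0.486 t 13.975 p [ 0.4443 -0.1976  0.1595] q [-1.17 -0.12  2.25  1.16  1.56 -0.59] F [ 0.07  0.57 -0.57]
ang 0.3 TURN [ 0.001  0.001 -0.011] SHIFT [-0.1162  0.0058  0.3577] rad 0.486 t 13.975 p [ 0.4443 -0.1976  0.1595] q [-1.17 -0.12  2.25  1.16  1.56 -0.59] F [ 0.07  0.57 -0.57]
```

```bash
python3 -m pendant '[0,0,0,0.01,0.005,0.12,0, 0,0,0,0.025,0.005,0.25,0, 0,0,0,0.025,0.005,0.306,0, 0,0,0,-0.01,0.005,0.319,0, 0,0,0,-0.045,0.005,0.332,0, 0,0,0,-0.055,0.005,0.336,0, 0,0,0,-0.065,0.005,0.339,0, 0,0,0,-0.075,0.005,0.343,0, 0,0,0,-0.085,0.005,0.3465,0, 0,0,0,-0.095,0.005,0.35,0, 0,0,0,-0.102,0.005,0.3525,0]'
python3 -c "
from h import *
d,X=cover('top'); o=ori(36,20)
step(B(-.1,.04,.09),o)"
```

```text
t: 15.35
tool_pos: [0.5172, -0.1478, 0.0953]
tool_rot: [-2.208, -0.71, -1.542]
contact_force: [0.5, 0.1, -0.7]
opening: -0.0002
grip_force: 0.0
cover th -0.0086 5682
ang 0.3 TURN [ 0.004  0.002 -0.009] SHIFT [-0.0152 -0.0029  0.0076] rad 0.538 t 15.4 p [ 0.5171 -0.1477  0.095 ] q [-0.95  0.06  2.23  1.3   1.35 -0.68] F [-0.81 -1.15 -0.49]
```

It has snapped shut (about 0 rad). I'll give it a small confirming press, then lift away.

```bash
python3 -m pendant '[0,0,0,-0.005,0,0.002,0, 0,0,0,-0.009,0,0.003,0, 0,0,0,-0.009,0,0.003,0]'
python3 -m pendant '[0,0,0,0.05,0,-0.02,0, 0,0,0,0.15,0,-0.055,0, 0,0,0,0.2,0,-0.15,0, 0,0,0,0.25,0,-0.3,0, 0,0,0,0.25,0,-0.4,0, 0,0,0,0.25,0,-0.4,0, 0,0,0,0.25,0,-0.4,0]'
python3 - <<'E'
from h import *
d,X=cover('top'); stay(X); d,X=cover('scene'); stay(X)
cv2.imwrite('pics/s3.png',cv2.resize(d['image'][140:320,220:440,::-1],None,fx=3,fy=3)); step([0,0,0])
E
```

```text
t: 15.78
tool_pos: [0.5175, -0.1479, 0.094]
tool_rot: [-2.204, -0.711, -1.545]
contact_force: [-1.9, 0.7, 4.3]
opening: -0.0002
grip_force: 2.6
t: 16.65
tool_pos: [0.4469, -0.1987, 0.2038]
tool_rot: [-2.207, -0.709, -1.542]
contact_force: [0.6, -0.6, 0.0]
opening: -0.0
grip_force: 0.0
cover th -0.008 5727
standing 0
lying 32
cover th -0.0067 3715
standing 0
lying 25
ang 0.0 TURN [0. 0. 0.] SHIFT [-0.9252 -1.4046 -0.5366] rad 0.489 t 16.75 p [ 0.447  -0.1981  0.2036] q [-1.16 -0.21  2.24  1.16  1.6  -0.5 ] F [0.28 0.59 0.04]
```

View pics/s3.png

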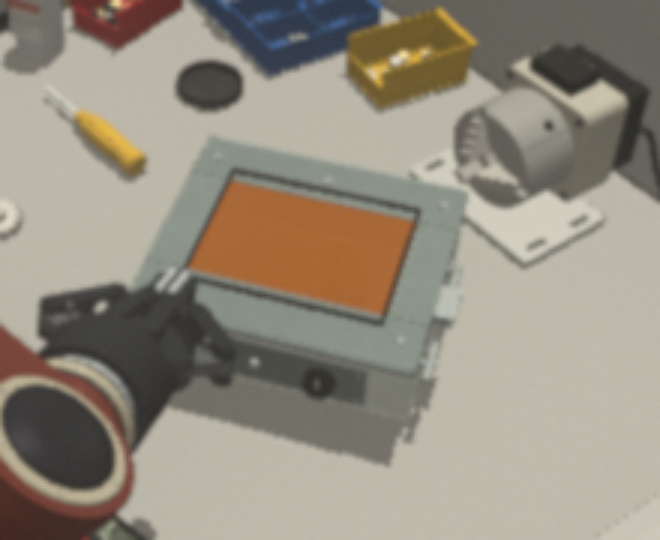

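The cover lies level and shut at crop (300,250), the stay is down along the right side at (435,340), and the gripper is clear at (150,350).

```bash
python3 -c "
from station import ctrl; print(ctrl.finish_job())"
```

```text
the job is handed in; nothing more can be done
None
```

The cover is snapped shut, the stay lies down along the box and the gripper is clear; I handed the job in at about 17 s. No result came back, and I couldn't check the bush and puck once the cover was closed.

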